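Tighten the pivot bolts and level the gimbal plate under pressure

TASK

On the levelling stand, first turn both winged pivot bolts clockwise to their end stops. Then press the sprung gimbal plate down by its round levelling knob until its foot stands firmly on the pad below, and turn that knob, either way as needed, until the bubble sits in the middle between the two black lines. Finish while still holding the knob and pressing it down with the bubble centred, and leave the other things on the desk where they lie.

Things in the scene. Friction and masses are not known exactly. Their poses are not given: they have to be found in the camera images.
- stand: Fixed levelling stand: aluminium base plate 190 (x) x 270 (y) x 6 mm; origin under its centre, on the desk, z up. At its +y end two dark steel pivot blocks (36 x 46 mm, tops 34 mm above the desk) at x = -60 and +60, y = +85 mm, each with a winged bolt. Between them the grey gimbal plate is pivoted; its free end points to -y.
- bolt_a (a joint): Angle in rad of the winged bolt on the -x pivot block: grows clockwise seen from above, starts between 0 and 0.45 (0: its wing lies along the stand's x axis), end stop (tight) at 1.4. Light friction 0.06 N m; stays where it is left.
- bolt_b (a joint): The same for the winged bolt on the +x pivot block.
- bolt_a_grip (a point): Middle of the steel wing of bolt_a: the wing is 36 mm long along this point's x axis, 12 mm thick along y, 21 mm tall (10.5 mm above and below this point), on the turning axis, 49.5 mm above the desk. Below the wing a 4 mm collar, then the pivot block.
- bolt_b_grip (a point): The same for bolt_b.
- level_knob: Round black levelling knob on the gimbal plate, 170 mm from the pivot; origin on its axis at the plate's top face, z up its axis; a 4 mm collar, then the grip, 34 mm diameter, from 4 to 30 mm above the origin. Turning range +-2.2 rad, friction 0.12 N m. Clockwise from above drives the foot screw down 4 mm per rad, so the pressed plate and knob rise; anticlockwise lowers them.
- knob_grip (a point): On the axis of the levelling knob, 18 mm above the plate's top face. From its start the knob needs 0.6 to 1.4 rad, clockwise or anticlockwise depending on which pad lies beneath; the bubble shows it once the plate is pressed. 36 mm of free plate lie between the knob and the spirit level.
- bubble (a joint): Position in m of the white bubble (19 mm long) along the spirit level, 0 in the middle between the two black lines (27 mm apart), positive towards the levelling knob. The bubble goes to the higher end: 0.5 m per rad of tilt, so 11.8 mm per rad of the pressed levelling knob; about +0.03 while the plate is up at its stop.
- vial_mid (a point): Middle of the spirit level on the gimbal plate, at the bubble's height: green glass tube 18 mm thick, 92 mm long, on an aluminium block, its top 20 mm above the plate's top face, between the knob and the pivot.
- foot_screw: Steel foot screw under the levelling knob, 10 mm thick; origin at its lower tip. Pressing down at the knob with 3 to 4 N overcomes the spring and brings the tip onto the pad below; press with about 8 to 12 N in all so that it stands firmly.
- pad_low: Fixed dark steel pad, 24 mm diameter, 5 mm thick, on the base plate; either under the foot screw or parked 68 mm beside it (towards the stand's +x). Origin under its centre.
- pad_high: Fixed dark steel pad, 24 mm diameter, 13 mm thick, in the other of those two places. Origin under its centre.
- motor_cap: Bystander: red silicone motor cap, 32 mm diameter, 20 mm tall; origin under its centre.
- wrench_holder: Bystander: silver steel hex wrench holder 30 x 60 mm, 26 mm tall with keys up to about 70 mm; origin under its centre.
- lens: Bystander: black bayonet-mount camera lens, 60 mm diameter, 46 mm tall; origin under its centre.
- socket_plate: Bystander: grey plastic plate 90 x 70 mm with a twist socket 62 mm wide, 18 mm tall in all; origin under its centre.
- controller_case: Bystander: green-tinted flight controller case 60 x 60 x 20 mm; origin under its centre.
- screwdriver: Bystander: screwdriver 170 mm long, lying flat.
- rocker (a joint): Tilt in rad of the grey gimbal plate (74 mm wide, 6 mm thick, 205 mm long) about its pivot along the stand's x axis (y +85 mm, 30 mm above the desk, the plate's underside): 0 level, positive when the free end with the round knob is up. A spring lifts it to the stop at 0.06, so the knob starts 10 mm above its level height.

How it is judged:
On the way, in this order (a step that is already met when the one before it is completed fails the run):
1. both pivot bolts are turned to their end stops (value of joint each of bolt_a, bolt_b above 1.3 rad), for 0.2 s.
2. the plate is pressed down until its foot stands on the pad ((contact force between foot_screw and pad_low above 2 N or contact force between foot_screw and pad_high above 2 N)), for 0.2 s.
At the end, for the whole second after the job is handed in: Both bolts within 0.1 rad of their end stops, the bubble within 4 mm of the middle, the foot screw pressed on its pad with more than 2 N, and the fingers still on the levelling knob (all of step 1 and value of joint bubble between -0.004 and 0.004 m and (contact force between foot_screw and pad_low above 2 N or contact force between foot_screw and pad_high above 2 N) and contact force between the fingers and level_knob above 1 N); the arm keeps its last pose, push and grip.
It fails at once if one of the other things on the desk is pushed more than 25 mm from its place (distance of any of motor_cap, wrench_holder, lens, socket_plate, controller_case, screwdriver from where it was at the start of the episode above 0.025 m).
It also fails if it takes over 58 s, if anything falls off the work surface, if the arm or the gripper's body presses on something with over 40 N, if the wrist force passes 120 N, or if a joint passes its speed limit or range.

ROBOT

A 6-joint arm with a two-finger parallel gripper is mounted at the origin on the work surface. World frame = base frame: x ahead of the robot, y to its left, z up, the work surface at z = 0. Lengths are in m, angles in rad, forces in N, time in s.
With the tool pointing down it reaches from about 0.35 to 0.875 m from the base axis. Payload 4.2 kg.
Tool frame: the origin (TCP) lies midway between the tips of the shut fingers; the grasp point (between the pads) lies 19 mm behind it (env.pinch_z is the distance from the TCP to the grasp point, in m); z points along the fingers, y is the line along which they close (so a half turn about z gives the same grasp; the last joint's range is limited). The gripper opens to 87 mm and grips with 3 to 60 N. Pads are 19 mm wide; open, the fingers measure 117 mm over their backs; the gripper's body (75 mm by 190 mm) begins 51 mm behind the grasp point.
Start: joints at [1.405, 0.385, 0.008, 0, -1.194, -0.259], TCP at [0.258, 0.569, 0.223] pointing down, gripper open.
Joint ranges: [-3.14, 3.14], [-1.21, 2.06], [-1.07, 1.41], [-3.16, 2.05], [-2.99, -0.16], [-3.1, 3.1]. Speed limits (rad/s): [2.79, 2.79, 3.14, 3.14, 3.14, 3.14].

INTERFACE

Orientations are given as a rotation vector (axis times angle).
In Python, from bench import env, cams gives the robot as it stands.
- The arm moves only by the tool servo_tool, never from a script. Its argument "plan" is a list that holds one entry, the list of rows, each a list of 6 numbers: the shift along the world's x, y, z in units of 0.1 m (1.0 is 0.1 m), then the turn, a rotation vector about the world's x, y, z in units of 90 degrees (1.0 is 90 degrees). A call has 1 to 20 rows; each row is the pose to reach, as a shift and turn from the pose commanded when the call began; what a row does not reach only later rows make up. A row lasts 1/8 s, in which the tool goes at most 62.5 mm and 10.7 degrees, less where a joint would pass 70% of its speed; a pose out of reach is approached as far as the arm can. A call with a number of a shift or a turn outside -1 to 1 is refused whole. A call with a gripper value outside its range is refused whole. "jaw" is the finger opening in mm, from 0 to 87, set as the call begins (left out, the last holds). The fingers move at their own pace and stop on an object; the grip force is fixed at half the most. Time passes only in rows, so rows that repeat a pose let the fingers close. It gives the time, the measured TCP pose, the force, the opening and the grip force at its end, in the units of the state.
- env.observe(): the state, without advancing time (a new reading comes with each control period).
- cams.camera(name): name is "scene" or "top" or "wrist"; returns (picture, depth): 400x640x3 uint8, red, green, blue; 400x640 float32, m along the optical axis (not along the pixel's ray), 0 where there is no reading.
- cams.camera_info(name): a dict with "intrinsics" (3x3 intrinsics, pixels), "R" (3x3) and "t" (3): a world point X has camera coordinates R X + t. Camera axes: x right, y down, z forward; pixel columns grow to the right and rows downward; lengths in m; the calibration is good to about 2 mm. The wrist camera is an equidistant fisheye: a pixel r from the principal point sees the ray r / f radians off the axis. A picture is of the moment at which its call begins: read the wrist's pose just before it. camera_info takes no time and is no camera call; for the wrist camera it gives the pose at the moment of the call.
- env.hand_in(): hands the job in; it is judged then, once.
The state is a dict: "time_s": time; "q": joint angles; "qvel": joint speeds; "effort": joint torques, N m; "ee_pos": TCP position; "orientation": TCP orientation; "contact_force": force on the tool from outside, world axes, zero at the start; "moment": the same for the moment, N m; "opening": opening from 0.0 (shut) to 1.0 (fully open); "finger_force": force on a finger pad.
Only numpy, scipy, OpenCV 4.12 (cv2) and the standard library are available. Lean on these libraries where they do the work, as an engineer would, in place of code of your own. Each camera call takes 0.05 s, during which the arm holds its last target. There are 200 camera calls.

## Working session

There is one attempt and no reset: what is moved stays moved. The work goes in short steps, Python scripts to look and compute and a tool call to move; the robot and the scene stay as the last step left them, time stands still between calls to the robot, and variables do not carry over. Pictures are saved under pics/ and viewed, at most 10 in all, crops included, and the job is handed in when it is done.

Besides the shell and the picture viewer there is one more tool, called after "Call:" as name([rows], argument=value, ...), one row to a line, values as JSON. servo_tool: Moves the arm, as the interface text tells. Shifts and turns lie within -1 to 1; 1 stands for 0.1 m of shift or 90 degrees of turn. Its arguments: {"type":"object","properties":{"plan":{"type":"array","items":{"type":"array","items":{"type":"array","items":{"type":"number","minimum":-1,"maximum":1}}}},"jaw":{"type":"number"}},"required":["plan"]}

```bash
mkdir -p pics; ls
python3 - <<'E'
from bench import env, cams
import cv2
s=env.observe(); print(s)
for n in ["scene","top"]:
    p,d=cams.camera(n); cv2.imwrite(f"pics/{n}0.png",p[:,:,::-1])
    import numpy as np; np.save(f"pics/{n}0d.npy",d)
    i=cams.camera_info(n); print(n,i)
E
```

```text
pics
{'time_s': 0.0, 'q': array([ 1.40458686e+00,  3.85543056e-01,  6.58825510e-03, -5.04289264e-04,
       -1.19403223e+00, -2.58598479e-01]), 'qvel': array([ 0.00135155, -0.00063245,  0.00056934,  0.00148792, -0.00039525,
       -0.0009143 ]), 'effort': array([-1.70523435e-04, -3.90669644e+01,  1.87408948e+01,  4.22004998e+00,
        1.10589320e-02, -1.79065596e-04]), 'ee_pos': array([0.25732054, 0.56887778, 0.22145229]), 'orientation': array([ 3.06876953e+00, -6.62100149e-01, -5.76159086e-04]), 'contact_force': array([ 0.29299148,  0.55002286, -0.14352897]), 'moment': array([-0.0665456 ,  0.02452164, -0.04048698]), 'finger_force': 0.0, 'opening': 1.0031458286172201}
scene {'intrinsics': array([[408.22122385,   0.        , 317.55546406],
       [  0.        , 408.22122385, 203.23976049],
       [  0.        ,   0.        ,   1.        ]]), 'R': array([[-0.84157079,  0.54003685,  0.01090001],
       [ 0.38592547,  0.61528398, -0.68737701],
       [-0.37791551, -0.57426982, -0.726219  ]]), 't': array([ 0.45269764, -0.18094754,  1.22780606])}
top {'intrinsics': array([[503.95822496,   0.        , 316.34727135],
       [  0.        , 503.95822496, 201.6843543 ],
       [  0.        ,   0.        ,   1.        ]]), 'R': array([[ 0.00200593, -0.99997674,  0.00651911],
       [-0.99528   , -0.00262894, -0.09700934],
       [ 0.09702422, -0.00629374, -0.99526212]]), 't': array([0.00247983, 0.58268039, 1.24547368])}
```

View pics/top0.png

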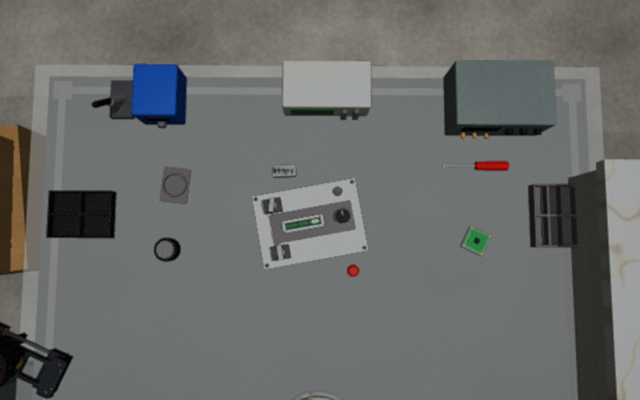

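View pics/scene0.png

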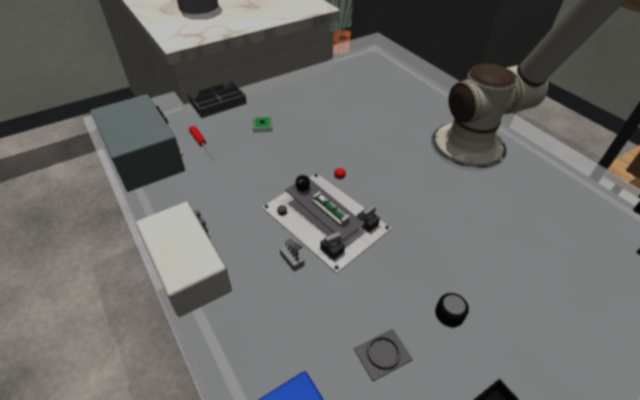

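Top picture: stand centred near (310,224), knob at (342,215), wing bolts at (272,206) and (281,253), spare pad at (337,191), motor cap at (353,270), wrench holder at (284,171).

```bash
cat > h.py <<'E'
import numpy as np, cv2
from bench import env, cams
def ray(i,px):
    K=i["intrinsics"]; px=np.atleast_2d(px).astype(float)
    d=np.c_[(px[:,0]-K[0,2])/K[0,0],(px[:,1]-K[1,2])/K[1,1],np.ones(len(px))]
    return -i["R"].T@i["t"], d@i["R"]
def cast(i,px,z):
    o,d=ray(i,px); return o+d*((z-o[2])/d[:,2])[:,None]
def proj(i,X):
    c=np.atleast_2d(X)@i["R"].T+i["t"]; K=i["intrinsics"]
    return np.c_[c[:,0]/c[:,2]*K[0,0]+K[0,2],c[:,1]/c[:,2]*K[1,1]+K[1,2]]
E
python3 - <<'E'
from h import *
i=cams.camera_info("top"); p=cv2.imread("pics/top0.png"); g=p.min(2)
m=np.zeros_like(g); m[165:285,235:385]=(g[165:285,235:385]>150)*255
c=max(cv2.findContours(m,0,1)[0],key=cv2.contourArea)
X=cast(i,c[:,0],0.006)
(cx,cy),(w,h),a=cv2.minAreaRect(X[:,:2].astype(np.float32)); print(cx,cy,w,h,a)
b=cv2.boxPoints(((cx,cy),(w,h),a)); print(b)
print(cast(i,[[281,253],[272,206]],.06), cast(i,[[342,215]],.08))
s=p[160:290,235:385]; cv2.imwrite("pics/c0.png",cv2.resize(s,(690,598),interpolation=cv2.INTER_CUBIC))
E
```

```text
0.5302941203117371 0.02124655246734619 0.18747088313102722 0.26731422543525696 10.40788745880127
[[ 0.41395515  0.13577081]
 [ 0.46224672 -0.12714519]
 [ 0.6466331  -0.09327771]
 [ 0.5983415   0.16963829]]
[[0.45360051 0.0899983  0.06      ]
 [0.56862569 0.11315068 0.06      ]] [[ 0.54543427 -0.05796303  0.08      ]]
```

View pics/c0.png

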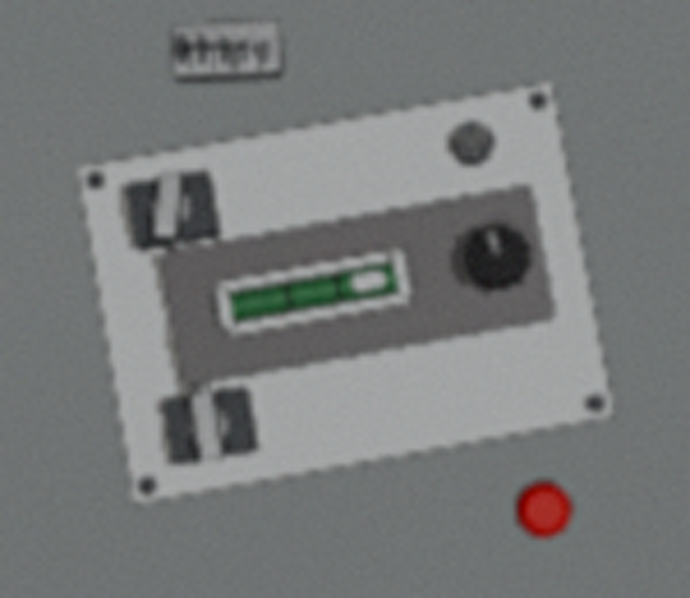

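Call:
servo_tool([
  [[0.2, -0.5, 0, 0, 0, 0.1], [0.4, -1, 0, 0, 0, 0.2]],
], jaw=40)

```text
time_s: 0.35
ee_pos: [0.2976, 0.4682, 0.2216]
orientation: [3.136, -0.164, -0.001]
contact_force: [0.2, -0.5, -0.2]
opening: 0.855
finger_force: 0.0
```

Call:
servo_tool([
  [[0.2, -0.5, 0, 0, 0, 0.1], [0.4, -1, 0, 0, 0, 0.16]],
])

```text
time_s: 0.6
ee_pos: [0.3378, 0.3676, 0.2222]
orientation: [3.133, 0.227, -0.001]
contact_force: [-0.2, 0.2, 0.0]
opening: 0.631
finger_force: 0.0
```

Call:
servo_tool([
  [[0.2, -0.5, 0, 0, 0, 0], [0.4, -1, 0, 0, 0, 0]],
])

```text
time_s: 0.85
ee_pos: [0.3777, 0.2676, 0.2223]
orientation: [3.134, 0.221, -0.001]
contact_force: [1.2, 0.3, -1.2]
opening: 0.479
finger_force: 0.0
```

Call:
servo_tool([
  [[0.2, -0.5, 0, 0, 0, 0], [0.4, -1, 0, 0, 0, 0]],
])

```text
time_s: 1.1
ee_pos: [0.4177, 0.1677, 0.2224]
orientation: [3.134, 0.221, -0.0]
contact_force: [0.3, -0.6, -0.8]
opening: 0.466
finger_force: 0.0
```

Call:
servo_tool([
  [[0.2, -0.38, -0.3, 0, 0, 0], [0.38, -0.75, -0.6, 0, 0, 0], [0.38, -0.75, -0.6, 0, 0, 0], [0.38, -0.75, -0.6, 0, 0, 0]],
])

```text
time_s: 1.6
ee_pos: [0.4558, 0.0946, 0.1628]
orientation: [3.134, 0.221, 0.001]
contact_force: [-0.2, 0.1, 0.0]
opening: 0.461
finger_force: 0.0
```

```bash
cat >> h.py <<'E'
def wproj(i,X):
    c=np.atleast_2d(X)@i["R"].T+i["t"]; K=i["intrinsics"]; n=np.hypot(c[:,0],c[:,1])
    th=np.arctan2(n,c[:,2]); return np.c_[K[0,2]+K[0,0]*th*c[:,0]/n, K[1,2]+K[1,1]*th*c[:,1]/n]
def wcast(i,px,z):
    K=i["intrinsics"]; px=np.atleast_2d(px).astype(float)
    u=np.c_[(px[:,0]-K[0,2])/K[0,0],(px[:,1]-K[1,2])/K[1,1]]; th=np.linalg.norm(u,axis=1)
    d=np.c_[u*(np.sin(th)/th)[:,None],np.cos(th)]@i["R"]; o=-i["R"].T@i["t"]
    return o+d*((z-o[2])/d[:,2])[:,None]
E
python3 - <<'E'
from h import *
i=cams.camera_info("wrist"); p,d=cams.camera("wrist"); cv2.imwrite("pics/w1.png",p[:,:,::-1]); np.save("pics/w1.npy",d)
print(i); a=np.radians(10.4); A=np.array([np.cos(a),np.sin(a)]);B=np.array([-A[1],A[0]]);O=np.array([.5303,.0212])
for n,x,y,z in [("a",-60,85,60),("b",60,85,60),("knob",0,-85,76)]:
    X=O+A*x/1e3+B*y/1e3; print(n,X,wproj(i,[*X,z/1e3]))
np.savez("pics/w1i.npz",**i)
E
```

```text
{'intrinsics': array([[309.70691629,   0.        , 324.89500379],
       [  0.        , 309.70691629, 194.69325373],
       [  0.        ,   0.        ,   1.        ]]), 'R': array([[ 1.40433338e-01, -9.90089712e-01,  9.16518743e-04],
       [-9.47219383e-01, -1.34083092e-01,  2.91199528e-01],
       [-2.88190767e-01, -4.17622660e-02, -9.56661902e-01]]), 't': array([0.02989875, 0.42699735, 0.47008619])}
a [0.45594158 0.09397243] [[325.94685257 194.684883  ]]
b [0.57397016 0.11563472] [[320.20564182  57.83375214]]
knob [ 0.54564413 -0.06240358] [[510.12875914 129.40396059]]
```

View pics/w1.png

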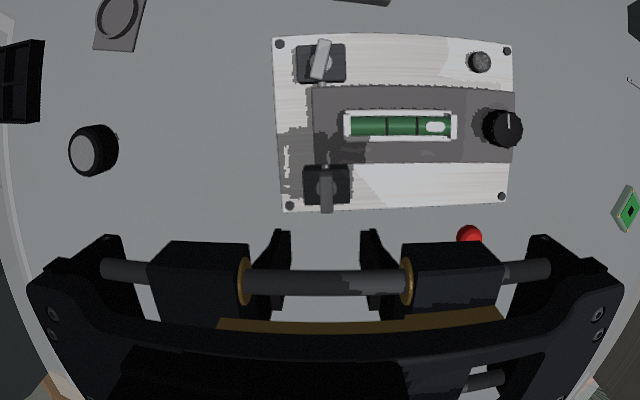

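Wrist view: wing a spans about (326,165)-(326,213), wing b (323,40)-(316,80), knob (503,128), bubble (435,127), spare pad (480,61). I'll refine these with depth.

Run:
```python
from h import *
i=dict(np.load("pics/w1i.npz")); d=np.load("pics/w1.npy"); K=i["intrinsics"]
v,u=np.mgrid[:400,:640]; x=(u-K[0,2])/K[0,0]; y=(v-K[1,2])/K[1,1]; th=np.hypot(x,y)+1e-9
r=np.stack([x*np.tan(th)/th*d,y*np.tan(th)/th*d,d],-1)
X=(r-i["t"])@i["R"]
a=np.radians(10.4); 
for n,(x0,x1,y0,y1),z0 in [("a",(300,350,150,216),.052),("b",(295,348,30,95),.052),("knob",(478,528,105,152),.070),("pad",(465,496,45,78),.010)]:
    P=X[y0:y1,x0:x1].reshape(-1,3); P=P[(P[:,2]>z0)&(P[:,2]<.1)]
    c,s,ang=cv2.minAreaRect(P[:,:2].astype(np.float32)); T=P[P[:,2]>np.percentile(P[:,2],70)]
    print(n,len(P),c,s,ang,"zmax",P[:,2].max(),np.median(T,0))
```

```text
a 541 (0.4560418128967285, 0.09411667287349701) (0.03607246279716492, 0.012253060936927795) 10.051493644714355 zmax 0.06226330975574489 [0.45656195 0.093884   0.06085007]
b 602 (0.5736115574836731, 0.11561136692762375) (0.01278798095881939, 0.03683574125170708) 84.5422592163086 zmax 0.06289526207694934 [0.57249034 0.11616957 0.0610268 ]
knob 973 (0.5450801253318787, -0.05941386893391609) (0.034427884966135025, 0.03428451716899872) 57.600830078125 zmax 0.07934814837532005 [ 0.54663609 -0.06447257  0.07736259]
pad 387 (0.6118281483650208, -0.049172379076480865) (0.02406335063278675, 0.02317141182720661) 9.38223934173584 zmax 0.02133116791733053 [ 0.61155763 -0.04860013  0.02023444]
```

Call:
servo_tool([
  [[0, -0.006, -0.4, 0, 0, 0], [0, -0.006, -0.8, 0, 0, 0]],
])

```text
time_s: 1.9
ee_pos: [0.4565, 0.0957, 0.0833]
orientation: [-3.131, -0.224, -0.007]
contact_force: [1.0, 0.4, -0.5]
opening: 0.461
finger_force: 0.0
```

Call:
servo_tool([
  [[0, 0, -0.2, 0, 0, 0], [0, 0, -0.41, 0, 0, 0], [0, 0, -0.41, 0, 0, 0]],
])

```text
time_s: 2.28
ee_pos: [0.455, 0.0947, 0.0412]
orientation: [3.133, 0.224, -0.002]
contact_force: [-0.6, 0.3, 0.9]
opening: 0.458
finger_force: 0.0
```

Call:
servo_tool([
  [[0, 0, 0, 0, 0, 0], [0, 0, 0, 0, 0, 0], [0, 0, 0, 0, 0, 0], [0, 0, 0, 0, 0, 0], [0, 0, 0, 0, 0, 0]],
], jaw=0)

```text
time_s: 2.9
ee_pos: [0.4559, 0.0936, 0.0421]
orientation: [3.134, 0.221, 0.001]
contact_force: [-0.0, -1.5, 5.0]
opening: 0.135
finger_force: 29.9
```

Call:
servo_tool([
  [[0, 0, 0, 0, 0, -0.1], [0, 0, 0, 0, 0, -0.2], [0, 0, 0, 0, 0, -0.3], [0, 0, 0, 0, 0, -0.4], [0, 0, 0, 0, 0, -0.5], [0, 0, 0, 0, 0, -0.6], [0, 0, 0, 0, 0, -0.7], [0, 0, 0, 0, 0, -0.78], [0, 0, 0, 0, 0, -0.84], [0, 0, 0, 0, 0, -0.88], [0, 0, 0, 0, 0, -0.89], [0, 0, 0, 0, 0, -0.89]],
])

```text
time_s: 4.4
ee_pos: [0.4554, 0.093, 0.0421]
orientation: [2.541, -1.844, 0.001]
contact_force: [-0.8, -3.9, 6.0]
opening: 0.136
finger_force: 30.1
```

```bash
python3 -c "
from h import *
s=env.observe();print(s['q'],s['moment'],s['contact_force'])"
```

```text
[ 0.55311715  0.34645667 -0.60542638  0.00190252 -0.62034074 -0.23912464] [-1.25235938  0.05127432  0.40124066] [-0.79615685 -3.94103201  5.99777244]
```

Call:
servo_tool([
  [[0, 0, 0, 0, 0, -0.89], [0, 0, 0, 0, 0, 0], [0, 0, 0, 0, 0, 0]],
], jaw=40)

```text
time_s: 4.78
ee_pos: [0.4555, 0.0939, 0.0414]
orientation: [-2.539, 1.85, 0.0]
contact_force: [0.0, -1.0, 0.6]
opening: 0.389
finger_force: 0.0
```

Call:
servo_tool([
  [[0, 0, 0.3, 0, 0, 0], [0, 0, 0.55, 0, 0, 0], [0.2, 0.04, 0.6, 0, 0, 0.1], [0.4, 0.08, 0.6, 0, 0, 0.2], [0.6, 0.12, 0.6, 0, 0, 0.3], [0.8, 0.16, 0.6, 0, 0, 0.4], [1, 0.19, 0.6, 0, 0, 0.5], [1, 0.19, 0.6, 0, 0, 0.6], [1, 0.19, 0.6, 0, 0, 0.7], [1, 0.19, 0.6, 0, 0, 0.74], [1, 0.19, 0.6, 0, 0, 0.74], [1, 0.19, 0.6, 0, 0, 0.74]],
])

```text
time_s: 6.28
ee_pos: [0.5554, 0.1129, 0.1014]
orientation: [3.138, -0.153, -0.0]
contact_force: [-0.2, 0.0, -0.4]
opening: 0.458
finger_force: 0.0
```

```bash
cat >> h.py <<'E'
def cloud():
    i=cams.camera_info("wrist"); p,d=cams.camera("wrist"); K=i["intrinsics"]
    v,u=np.mgrid[:400,:640]; x=(u-K[0,2])/K[0,0]; y=(v-K[1,2])/K[1,1]; th=np.hypot(x,y)+1e-9
    k=np.tan(th)/th
    return p,d,(np.stack([x*k*d,y*k*d,d],-1)-i["t"])@i["R"],i
def wing(X,d,c,z=(.052,.064),r=.021):
    P=X[(d>0)&(np.hypot(X[...,0]-c[0],X[...,1]-c[1])<r)&(X[...,2]>z[0])&(X[...,2]<z[1])]
    return len(P),cv2.minAreaRect(P[:,:2].astype(np.float32)) if len(P)>5 else None
E
python3 - <<'E'
from h import *
p,d,X,i=cloud(); cv2.imwrite("pics/w2.png",p[:,:,::-1])
print(wing(X,d,(.456,.094)),wing(X,d,(.5737,.1156)),wing(X,d,(.545,-.06),(.07,.1),.025)); print(wproj(i,[[.456,.094,.06],[.5737,.1156,.06]]))
E
```

```text
(288, ((0.4615771472454071, 0.09330099821090698), (0.009713021107017994, 0.035118136554956436), 2.892496109008789)) (864, ((0.5740949511528015, 0.11574526876211166), (0.01136417593806982, 0.035981010645627975), 84.50428771972656)) (1149, ((0.5458948612213135, -0.05976686626672745), (0.03444598242640495, 0.0355982780456543), 27.472381591796875))
[[358.779738   324.70946881]
 [319.05696528 195.62954293]]
```

Call:
servo_tool([
  [[0.183, 0.027, 0, 0, 0, 0], [0.183, 0.027, -0.2, 0, 0, 0], [0.183, 0.027, -0.4, 0, 0, 0], [0.183, 0.027, -0.6, 0, 0, 0], [0.183, 0.027, -0.6, 0, 0, 0]],
])

```text
time_s: 6.95
ee_pos: [0.5727, 0.115, 0.04]
orientation: [3.136, -0.151, -0.006]
contact_force: [-0.5, -0.7, 1.0]
opening: 0.462
finger_force: 0.0
```

Call:
servo_tool([
  [[0, 0, 0, 0, 0, 0], [0, 0, 0, 0, 0, 0], [0, 0, 0, 0, 0, 0], [0, 0, 0, 0, 0, 0], [0, 0, 0, 0, 0, 0]],
], jaw=0)

```text
time_s: 7.58
ee_pos: [0.574, 0.1152, 0.0422]
orientation: [3.138, -0.149, 0.001]
contact_force: [-0.8, -2.9, 2.7]
opening: 0.136
finger_force: 30.0
```

Call:
servo_tool([
  [[0, 0, 0, 0, 0, -0.1], [0, 0, 0, 0, 0, -0.2], [0, 0, 0, 0, 0, -0.3], [0, 0, 0, 0, 0, -0.4], [0, 0, 0, 0, 0, -0.5], [0, 0, 0, 0, 0, -0.6], [0, 0, 0, 0, 0, -0.66], [0, 0, 0, 0, 0, -0.71], [0, 0, 0, 0, 0, -0.74], [0, 0, 0, 0, 0, -0.74]],
])

```text
time_s: 8.82
ee_pos: [0.5735, 0.1146, 0.0421]
orientation: [2.542, -1.843, 0.0]
contact_force: [-1.8, -4.6, 5.5]
opening: 0.137
finger_force: 30.4
```

Call:
servo_tool([
  [[0, 0, 0, 0, 0, 0], [0, 0, 0, 0, 0, 0], [0, 0, 0.3, 0, 0, 0], [0, 0, 0.6, 0, 0, 0], [-0.2, -0.4, 0.8, 0, 0, 0], [-0.4, -0.8, 1, 0, 0, 0], [-0.4, -1, 1, 0, 0, 0], [-0.4, -1, 1, 0, 0, 0]],
], jaw=45)

```text
time_s: 9.82
ee_pos: [0.5341, 0.0149, 0.1412]
orientation: [-2.539, 1.85, 0.0]
contact_force: [-0.3, -0.5, -0.4]
opening: 0.513
finger_force: 0.0
```

Run:
```python
from h import *
p,d,X,i=cloud(); cv2.imwrite("pics/w3.png",p[:,:,::-1])
print(wing(X,d,(.456,.094)),wing(X,d,(.5737,.1156)),wing(X,d,(.545,-.06),(.07,.1),.025)); print(env.observe()["time_s"])
```

```text
(51, ((0.4556617736816406, 0.1060996875166893), (0.008729937486350536, 0.01836545579135418), 53.600074768066406)) (0, None) (1675, ((0.5452523231506348, -0.06050506979227066), (0.03454265743494034, 0.034399401396512985), 28.15850830078125))
9.875
```

View pics/w3.png

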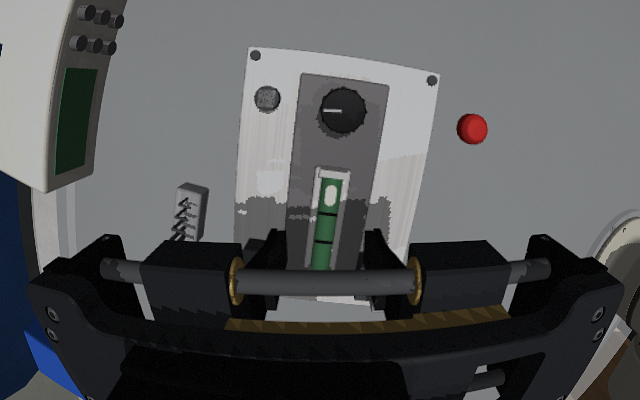

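Wrist view: knob at (343,110), spare pad (267,98), bubble (331,193); bolts are hidden by the gripper, so I'll check them with the fixed cameras.

Run:
```python
from h import *
out=[]
for n in ["top","scene"]:
    i=cams.camera_info(n); p,d=cams.camera(n)
    for c in [(.456,.094,.05),(.5737,.1156,.05)]:
        u,v=proj(i,c)[0].astype(int); s=p[v-22:v+22,u-22:u+22,::-1]
        out.append(cv2.resize(np.ascontiguousarray(s),(380,290),interpolation=cv2.INTER_CUBIC))
cv2.imwrite("pics/b1.png",np.vstack([np.hstack(out[:2]),np.hstack(out[2:])]))
```

```text
(no output)
```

View pics/b1.png

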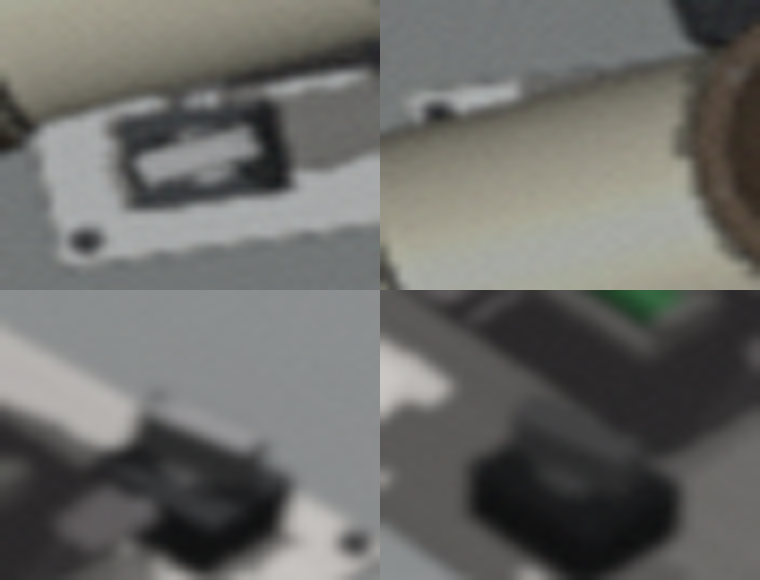

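Bolt a's wing reads −69°, i.e. at its stop; bolt b's wing in the scene crop (lower right) looks parallel to a's. Next I grip the knob.

Call:
servo_tool([
  [[0.109, -0.4, 0, 0, 0, 0], [0.109, -0.752, 0, 0, 0, 0], [0.109, -0.752, 0, 0, 0, 0], [0.109, -0.752, -0.3, 0, 0, 0], [0.109, -0.752, -0.6, 0, 0, 0], [0.109, -0.752, -0.8, 0, 0, 0], [0.109, -0.752, -0.905, 0, 0, 0], [0.109, -0.752, -0.905, 0, 0, 0], [0.109, -0.752, -0.905, 0, 0, 0]],
], jaw=55)

```text
time_s: 11.1
ee_pos: [0.5456, -0.0592, 0.0518]
orientation: [-2.541, 1.846, -0.002]
contact_force: [0.3, -0.1, 0.4]
opening: 0.633
finger_force: 0.0
```

Call:
servo_tool([
  [[0, 0, 0, 0, 0, 0], [0, 0, 0, 0, 0, 0], [0, 0, 0, 0, 0, 0], [0, 0, 0, 0, 0, 0], [0, 0, 0, 0, 0, 0]],
], jaw=0)

```text
time_s: 11.72
ee_pos: [0.5443, -0.0599, 0.0512]
orientation: [2.54, -1.847, -0.001]
contact_force: [-2.4, -0.5, 3.4]
opening: 0.381
finger_force: 30.0
```

Call:
servo_tool([
  [[0, -0.005, -0.03, 0, 0, 0], [0, -0.01, -0.06, 0, 0, 0], [0, -0.015, -0.08, 0, 0, 0], [0, -0.02, -0.1, 0, 0, 0], [0, -0.02, -0.1, 0, 0, 0]],
])

```text
time_s: 12.35
ee_pos: [0.5447, -0.0615, 0.0409]
orientation: [2.541, -1.848, -0.001]
contact_force: [-2.8, 1.0, 4.6]
opening: 0.386
finger_force: 30.0
```

Call:
servo_tool([
  [[0, -0.002, -0.01, 0, 0, 0], [0, -0.004, -0.02, 0, 0, 0], [0, -0.004, -0.02, 0, 0, 0]],
])

```text
time_s: 12.72
ee_pos: [0.5447, -0.0619, 0.039]
orientation: [-2.541, 1.847, 0.0]
contact_force: [-2.8, 1.3, 4.4]
opening: 0.383
finger_force: 30.0
```

Call:
servo_tool([
  [[0, -0.002, -0.01, 0, 0, 0], [0, -0.002, -0.01, 0, 0, 0]],
])

```text
time_s: 12.98
ee_pos: [0.5448, -0.062, 0.038]
orientation: [-2.541, 1.847, 0.0]
contact_force: [-3.6, 2.8, 4.3]
opening: 0.386
finger_force: 30.0
```

```bash
cat >> h.py <<'E'
def bubble(name):
    p,d,X,i=cloud()
    cv2.imwrite(f"pics/{name}.png",p[:,:,::-1]); return p,X,d,i
E
python3 - <<'E'
from h import *
p,X,d,i=bubble("w4"); s=env.observe(); print(s["time_s"],s["moment"],s["contact_force"]); np.save("pics/w4X.npy",X)
a=np.radians(10.4); B=np.array([-np.sin(a),np.cos(a)])
print(wproj(i,[[.5303-B[0]*y*-1,.0212+B[1]*y,.05] for y in (.06,.014,-.032)]))
q,_=cams.camera("top"); cv2.imwrite("pics/t4.png",q[:,:,::-1]); q,_=cams.camera("scene"); cv2.imwrite("pics/s4.png",q[:,:,::-1])
E
```

```text
13.025 [1.11431552e+00 9.83045121e-01 1.67610954e-04] [-3.64876126  3.18775878  3.74087424]
[[300.83562767 405.39299844]
 [306.22968384 371.58128914]
 [313.38971346 325.92928822]]
```

View pics/w4.png

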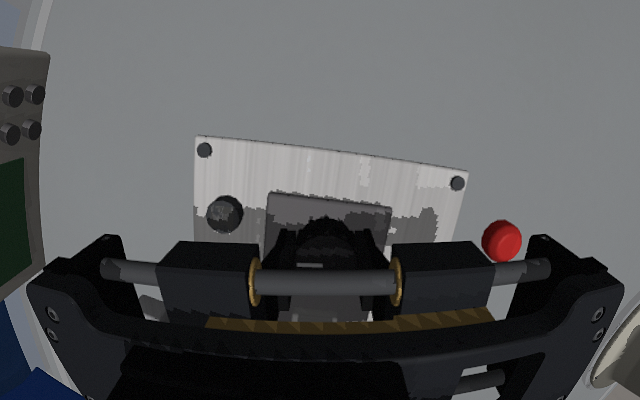

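The wrist camera cannot see the vial from this pose (knob at about (325,240)), so I'll see whether the fixed cameras can.

Run:
```python
from h import *
o=[]
for n,f in (("top","t4"),("scene","s4")):
    i=cams.camera_info(n); p=cv2.imread(f"pics/{f}.png"); u,v=proj(i,[.528,.035,.05])[0].astype(int)
    o.append(cv2.resize(p[v-30:v+30,u-40:u+40],(400,300),interpolation=cv2.INTER_CUBIC))
cv2.imwrite("pics/b4.png",np.hstack(o))
```

```text
(no output)
```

View pics/b4.png

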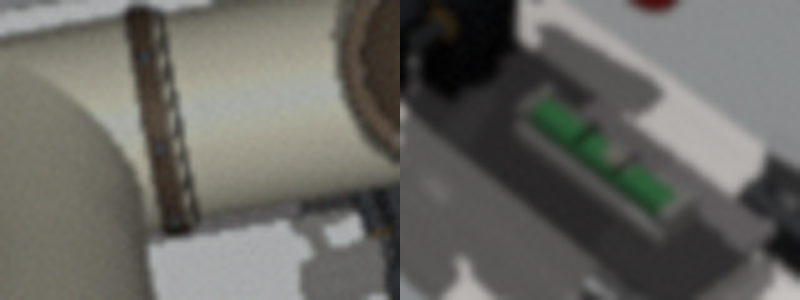

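Scene crop: vial from (535,105) to (670,200), bubble near (618,160), about 10 mm towards the pivot, so the foot is on the low pad side and needs clockwise. Pressing further until the force rises.

Call:
servo_tool([
  [[0, -0.001, -0.01, 0, 0, 0], [0, -0.001, -0.01, 0, 0, 0]],
])

```text
time_s: 13.38
ee_pos: [0.5448, -0.0622, 0.037]
orientation: [-2.541, 1.847, -0.0]
contact_force: [-3.0, 3.6, 3.8]
opening: 0.384
finger_force: 30.0
```

Call:
servo_tool([
  [[0, -0.001, -0.01, 0, 0, 0], [0, -0.001, -0.01, 0, 0, 0]],
])

```text
time_s: 13.62
ee_pos: [0.5448, -0.0623, 0.0363]
orientation: [-2.541, 1.847, -0.0]
contact_force: [-3.2, 3.3, 6.6]
opening: 0.382
finger_force: 30.0
```

Call:
servo_tool([
  [[0, 0, -0.004, 0, 0, 0], [0, 0, -0.004, 0, 0, 0], [0, 0, -0.004, 0, 0, 0]],
])

```text
time_s: 14.0
ee_pos: [0.5448, -0.0623, 0.0361]
orientation: [-2.541, 1.847, -0.0]
contact_force: [-3.8, 3.7, 7.7]
opening: 0.382
finger_force: 30.0
```

Call:
servo_tool([
  [[0, 0, 0.003, 0, 0, -0.05], [0, 0.001, 0.006, 0, 0, -0.1], [0, 0.002, 0.01, 0, 0, -0.15], [0, 0.002, 0.013, 0, 0, -0.2], [0, 0.003, 0.016, 0, 0, -0.25], [0, 0.003, 0.019, 0, 0, -0.3], [0, 0.003, 0.019, 0, 0, -0.3], [0, 0.003, 0.019, 0, 0, -0.3]],
])

```text
time_s: 15.0
ee_pos: [0.5453, -0.0621, 0.0381]
orientation: [-2.039, 2.389, -0.001]
contact_force: [-4.0, 3.5, 6.3]
opening: 0.386
finger_force: 30.0
```

```bash
cat >> h.py <<'E'
def scene(tag,view=False):
    i=cams.camera_info("scene"); p=cams.camera("scene")[0][:,:,::-1]; u,v=proj(i,[.528,.035,.05])[0].astype(int)
    c=np.ascontiguousarray(p[v-20:v+20,u-25:u+25]); cv2.imwrite(f"pics/{tag}.png",cv2.resize(c,(750,600),interpolation=cv2.INTER_CUBIC))
    # profile along the vial's top line; coordinate in mm, + towards the knob
    a=np.radians(10.4); B=np.array([-np.sin(a),np.cos(a)]); f=p.astype(np.float32)
    for w in (-4,0,4):
      for z in (.048,.053):
        row=[]
        for t in range(-44,46,4):
            m=np.array([.5303,.0212])+B*(.014-t/1e3)+np.array([np.cos(a),np.sin(a)])*w/1e3
            x,y=proj(i,[*m,z])[0]; q=cv2.getRectSubPix(f,(1,1),(x,y))[0,0]; row.append(int(q[2]))
        print(w,z,row)
    print(list(range(-44,46,4)))
E
python3 - <<'E'
from h import *
scene("s5"); s=env.observe(); print(s["time_s"],s["moment"],s["q"])
E
```

```text
-4 0.048 [89, 68, 51, 49, 49, 48, 48, 58, 65, 75, 93, 89, 67, 50, 42, 33, 38, 47, 48, 47, 47, 46, 49]
-4 0.053 [86, 67, 62, 65, 61, 58, 60, 64, 73, 91, 94, 82, 63, 53, 41, 43, 54, 57, 56, 54, 54, 54, 67]
0 0.048 [88, 62, 45, 41, 42, 42, 43, 49, 48, 58, 72, 67, 50, 43, 36, 28, 36, 41, 42, 42, 43, 41, 48]
0 0.053 [74, 52, 47, 48, 47, 46, 55, 63, 69, 87, 89, 70, 50, 43, 32, 36, 45, 47, 46, 46, 46, 48, 64]
4 0.048 [80, 51, 37, 35, 36, 35, 36, 36, 34, 39, 43, 40, 37, 35, 33, 29, 33, 36, 35, 36, 36, 37, 46]
4 0.053 [70, 46, 40, 40, 41, 41, 45, 45, 51, 66, 64, 49, 42, 37, 29, 34, 40, 41, 41, 42, 40, 46, 65]
[-44, -40, -36, -32, -28, -24, -20, -16, -12, -8, -4, 0, 4, 8, 12, 16, 20, 24, 28, 32, 36, 40, 44]
15.05 [ 1.34308303  1.03108    -0.05463325] [ 1.82204150e-01  4.62248773e-01 -4.05400702e-01  2.84272904e-04
 -7.02216504e-01 -3.40310160e-01]
```

Call:
servo_tool([
  [[0, 0, 0.002, 0, 0, -0.05], [0, 0.001, 0.005, 0, 0, -0.1], [0, 0.002, 0.008, 0, 0, -0.15], [0, 0.002, 0.011, 0, 0, -0.2], [0, 0.003, 0.014, 0, 0, -0.25], [0, 0.003, 0.017, 0, 0, -0.3], [0, 0.004, 0.02, 0, 0, -0.35], [0, 0.004, 0.021, 0, 0, -0.38], [0, 0.004, 0.021, 0, 0, -0.38]],
])

```text
time_s: 16.18
ee_pos: [0.5458, -0.062, 0.0404]
orientation: [-1.247, 2.882, -0.002]
contact_force: [-2.2, 0.4, 6.9]
opening: 0.383
finger_force: 30.0
```

Run:
```python
from h import *
scene("s6"); s=env.observe(); print(s["time_s"],s["moment"])
```

```text
-4 0.048 [89, 65, 50, 48, 47, 48, 48, 44, 37, 55, 85, 94, 95, 85, 58, 35, 37, 45, 45, 45, 46, 44, 48]
-4 0.053 [85, 65, 59, 55, 56, 55, 52, 43, 50, 80, 95, 98, 93, 73, 45, 45, 52, 50, 52, 54, 50, 48, 61]
0 0.048 [86, 59, 44, 43, 43, 42, 42, 38, 33, 47, 66, 71, 70, 61, 43, 32, 35, 40, 41, 42, 41, 41, 44]
0 0.053 [72, 51, 47, 46, 47, 47, 45, 37, 48, 79, 90, 92, 85, 61, 35, 35, 44, 45, 45, 45, 43, 46, 61]
4 0.048 [79, 48, 37, 36, 36, 35, 35, 33, 31, 36, 41, 42, 40, 38, 34, 30, 33, 35, 35, 35, 35, 35, 42]
4 0.053 [66, 45, 41, 41, 41, 41, 39, 32, 40, 59, 65, 65, 58, 42, 32, 33, 39, 39, 41, 40, 40, 43, 59]
[-44, -40, -36, -32, -28, -24, -20, -16, -12, -8, -4, 0, 4, 8, 12, 16, 20, 24, 28, 32, 36, 40, 44]
16.225 [ 0.64682041  0.66715507 -0.05122478]
```

View pics/s6.png

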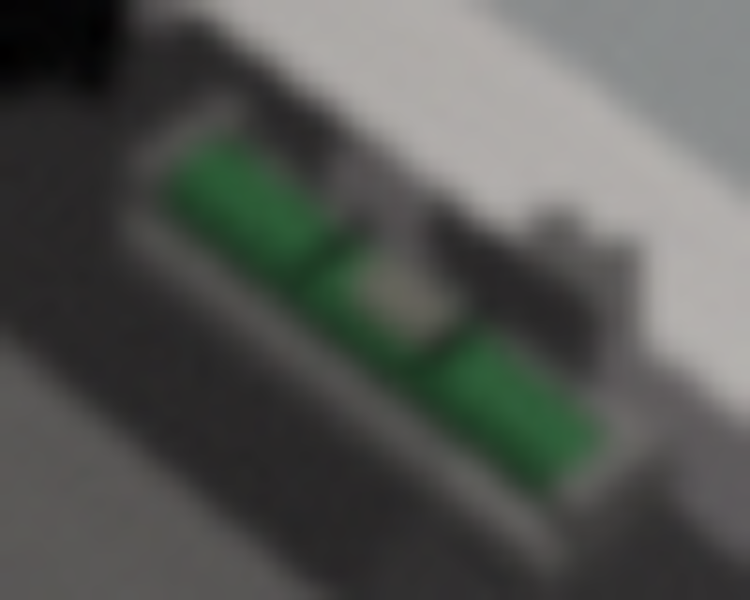

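Bubble edges at −10.2 and +7.9 mm against lines at −15.5 and +14, so it is centred within about 1 mm. Pressing a bit firmer.

Call:
servo_tool([
  [[0, 0, -0.006, 0, 0, 0], [0, 0, -0.012, 0, 0, 0], [0, 0, -0.012, 0, 0, 0], [0, 0, -0.012, 0, 0, 0]],
])

```text
time_s: 16.73
ee_pos: [0.5459, -0.0621, 0.04]
orientation: [-1.247, 2.881, -0.002]
contact_force: [-4.2, 1.7, 12.0]
opening: 0.381
finger_force: 30.0
```

Run:
```python
from h import *
scene("s7"); s=env.observe(); print(s["time_s"],s["moment"],s["contact_force"],s["ee_pos"])
```

```text
-4 0.048 [90, 67, 51, 46, 46, 46, 46, 43, 38, 61, 88, 94, 93, 78, 51, 34, 37, 44, 45, 45, 47, 45, 47]
-4 0.053 [82, 65, 59, 54, 53, 53, 50, 44, 52, 84, 95, 96, 90, 66, 42, 45, 52, 53, 52, 53, 50, 49, 63]
0 0.048 [89, 61, 44, 42, 42, 41, 42, 39, 36, 51, 67, 71, 71, 54, 40, 32, 35, 41, 42, 41, 41, 41, 45]
0 0.053 [74, 52, 46, 46, 45, 45, 44, 38, 54, 83, 91, 91, 80, 53, 35, 35, 42, 44, 45, 46, 45, 46, 61]
4 0.048 [79, 49, 36, 36, 36, 35, 35, 34, 31, 36, 41, 43, 41, 37, 33, 30, 33, 35, 35, 35, 35, 35, 44]
4 0.053 [68, 44, 41, 40, 40, 40, 40, 34, 44, 61, 66, 66, 52, 39, 32, 34, 39, 41, 39, 40, 40, 43, 61]
[-44, -40, -36, -32, -28, -24, -20, -16, -12, -8, -4, 0, 4, 8, 12, 16, 20, 24, 28, 32, 36, 40, 44]
16.775 [0.88433981 1.16830028 0.03740803] [-3.10045827  1.70958452 10.865505  ] [ 0.54589554 -0.06207816  0.03997705]
```

Call:
servo_tool([
  [[0, 0, 0.002, 0, 0, -0.04], [0, 0, 0.004, 0, 0, -0.08], [0, 0, 0.004, 0, 0, -0.08], [0, 0, 0.004, 0, 0, -0.08], [0, 0, 0.004, 0, 0, -0.08]],
])

```text
time_s: 17.4
ee_pos: [0.546, -0.0621, 0.0404]
orientation: [-1.063, 2.954, -0.002]
contact_force: [-3.4, 1.7, 11.6]
opening: 0.383
finger_force: 30.0
```

Run:
```python
from h import *
scene("s8"); s=env.observe(); print(s["time_s"],s["contact_force"],s["ee_pos"])
```

```text
-4 0.048 [90, 66, 50, 47, 47, 47, 46, 43, 36, 57, 87, 94, 95, 86, 59, 35, 38, 44, 46, 47, 47, 45, 47]
-4 0.053 [84, 65, 61, 57, 55, 54, 51, 44, 50, 82, 95, 97, 94, 74, 46, 44, 53, 51, 52, 54, 52, 50, 61]
0 0.048 [87, 60, 43, 42, 42, 42, 42, 40, 32, 47, 63, 70, 71, 62, 42, 31, 36, 40, 41, 41, 41, 41, 44]
0 0.053 [72, 50, 46, 46, 46, 46, 43, 37, 49, 80, 90, 92, 86, 63, 36, 35, 43, 45, 46, 46, 44, 46, 60]
4 0.048 [78, 48, 36, 36, 36, 36, 35, 34, 30, 35, 40, 42, 40, 37, 34, 30, 33, 35, 35, 35, 35, 36, 43]
4 0.053 [67, 44, 41, 40, 41, 41, 41, 31, 40, 57, 64, 66, 58, 43, 31, 33, 39, 40, 40, 40, 39, 43, 60]
[-44, -40, -36, -32, -28, -24, -20, -16, -12, -8, -4, 0, 4, 8, 12, 16, 20, 24, 28, 32, 36, 40, 44]
17.45 [-3.58633017  2.56341621 11.1624863 ] [ 0.5459813  -0.06214209  0.04043282]
```

Centred, with the foot pressed at about 7–8 N. Handing in.

```bash
python3 -c "
from bench import env
print(env.hand_in())"
```

```text
the job is handed in; nothing more can be done
None
```

I handed the job in at 17.5 s with the knob still held and pressed, the foot on the low pad at roughly 7–8 N and the bubble within about 1 mm of centre; bolt a was seen at its stop, while bolt b got the same turn but was only seen to look parallel to it, and no pass or fail result came back.

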